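# Kit the fresh zinc anodes into the service tray

## Robot

A 7-joint arm with a two-finger parallel gripper is mounted at the origin on the work surface. World frame = base frame: x ahead of the robot, y to its left, z up, the work surface at z = 0. Lengths are in m, angles in rad, forces in N, time in s.
With the tool pointing down it reaches from about 0.4 to 0.9 m from the base axis. Payload 5.5 kg.
Tool frame: the origin (TCP) lies midway between the tips of the shut fingers; the grasp point (between the pads) lies 19 mm behind it; x points along the fingers, z is the direction in which the jaws open and shut, and the axes are right-handed (so a half turn about x gives the same grasp; the last joint's range is limited). The gripper opens to 85 mm and grips with 20 to 120 N. Pads are 22 mm wide; open, the fingers measure 114 mm over their backs; the gripper's body (76 mm by 85 mm) begins 54 mm behind the grasp point. The pads swing forward as they close: fully open they stand 13 mm farther back than shut.
Start: joints at [1.524, 0.501, -0.427, 1.55, 0.221, 1.138, -0.21], TCP at [0.198, -0.619, 0.231] pointing down, gripper open.
Joint ranges: [-2.88, 2.88], [-0.31, 2.03], [-1.54, 1.56], [0.2, 2.42], [-1.41, 4.55], [0.19, 2.02], [-2.57, 2.57]. Speed limits (rad/s): [2.57, 2.57, 3.14, 3.14, 3.14, 3.14, 3.14].

## Interface

Orientations are given as [roll, pitch, yaw] about the fixed x, y, z axes, in that order (R = Rz(yaw) Ry(pitch) Rx(roll)).
In Python, from cell import get_obs, snapshot, sign_off gives the robot as it stands.
- The arm moves only by the shell command python3 -m inch 'ROWS' [OPENING] [FORCE]. ROWS is JSON, a list that holds one entry, the list of rows, each a list of 6 numbers: the shift along the tool's x, y, z in m, then the turn, a rotation vector about the tool's x, y, z in rad. In form: [[[x, y, z, wx, wy, wz], ...]]. A call has 1 to 12 rows; each row shifts and turns the pose as measured when the row begins, along the tool's axes as they then stand; what a row does not reach is not made up. A row lasts 1/10 s, in which the tool goes at most 50 mm and 8.59 degrees, less where a joint would pass 70% of its speed; a pose out of reach is approached as far as the arm can. A call is refused whole if a number of a shift passes 0.05 or a number of a turn 0.15, either way. A call with a gripper value outside its range is refused whole. OPENING is the opening, from -1 (shut) to 1 (fully open), so that 0 is half open, set as the call begins (- or left out, the last holds). The fingers move at their own pace and stop on an object; FORCE is the grip in N (left out, the last holds). Time passes only in rows, so rows that do not move let the fingers close. It gives the time, the measured TCP pose, the force and the opening at its end, in the units of the state.
- get_obs(): the state, without advancing time (a new reading comes with each control period).
- snapshot(name): name is "scene" or "top" or "wrist"; returns a dict with "img" (384x512x3 uint8, red, green, blue), "K" (3x3 intrinsics, pixels), "k1" (the pictures are not rectified: a ray, as slopes to the right and down, at radius r is drawn at 1 + k1 r^2 times it, then the intrinsics apply), "R" (3x3) and "t" (3): a world point X has camera coordinates R X + t; the wrist camera has in their place "mount" (4x4, takes a point from camera to tool coordinates, whose origin is the TCP and whose axes are the tool frame's). Camera axes: x right, y down, z forward; pixel columns grow to the right and rows downward; lengths in m; the calibration is good to about 2 mm. A picture is of the moment at which its call begins: read the wrist's pose just before it. There is no depth.
- sign_off(): hands the job in, once; it reports no verdict.
The state is a dict: "time_s": time; "joint_pos": joint angles; "dq": joint speeds; "tau": joint torques, N m; "tcp_pos": TCP position; "tool_rot": TCP orientation; "force": force on the tool from outside, world axes, zero at the start; "torque": the same for the moment, N m; "grip_width": finger opening in m.
Only numpy, scipy, OpenCV 4.12 (cv2) and the standard library are available. Lean on these libraries where they do the work, as an engineer would, in place of code of your own. Each camera call takes 0.05 s, during which the arm holds its last target. There are 200 camera calls.

## Task

Gather the three fresh zinc anodes into the carry tray, each lying flat and the same way up as now on the floor of its own pan: the bar in the long pan, the ring in the round pan, the finned trim-tab anode in the square pan. Leave the three worn-away anodes and the blue fuel connector where they are, and let go of everything at the end.

Things in the scene. Friction and masses are not known exactly. Their poses are not given: they have to be found in the camera images.
- bar_mid (a point): Fresh bar anode: a full, sharp-edged straight block 80 x 30 x 28 mm high with two dark bolt holes on top. Point: its centre, half-way up (14 mm above its underside); x along the 80 mm length, y across the 30 mm width, z up. About 0.4 kg. Zinc; any yaw.
- ring_mid (a point): Fresh ring anode: a full round ring 50 mm in outer diameter, 28 mm high, with an 18 mm through hole, axis upright. Point: its centre, half-way up (14 mm above its underside); z up. About 0.3 kg. Zinc; any yaw.
- tab_mid (a point): Fresh trim-tab anode: round foot 56 mm diameter, 12 mm high, with an upright fin rising to 46 mm above the underside: 12 mm thick, 40 mm long (centred), plus a lower tail (to 28 mm high) reaching 32 mm from centre at +x. Held by the fin above the foot. Point: on the foot's axis, 23 mm above the underside; x along the fin, y across it. 0.33 kg. Zinc; any yaw.
- worn_bar_mid (a point): Worn bar anode: an 80 mm long, 4 mm thick, 16 mm wide strap with two eroded lumps with bolt holes (23 mm wide, 14 mm high at most) and a thin 11 mm waist between them. Does not belong in the tray. Point: on its centre, 6 mm above its underside; x along its length. Zinc; any yaw.
- worn_ring_mid (a point): Worn ring anode: a small ragged ring, about 38 mm across, 8 to 14 mm high, with a notched outline. Does not belong in the tray. Point: its centre, 6 mm above its underside. Zinc; any yaw.
- worn_tab_mid (a point): Worn trim-tab anode: a thin foot 42 mm in diameter, 7 mm high, with a stub of a fin 8 mm thick reaching 17 mm above the underside. Does not belong in the tray. Point: on the foot's axis, 8 mm above its underside; x along the stub. Zinc; any yaw.
- connector_mid (a point): Fuel connector, blue anodized aluminium, standing upright: turned, 34 mm in diameter at the foot, 54 mm high, narrowing to a barbed tip. Not part of the job. Point: on its axis, half-way up (27 mm). It stands loose among the anodes.
- long_floor (a point): Long narrow pan, inside 108 mm (its x) by 58 mm (its y). One of three fixed black pans in a row, 120 mm apart, in a low fixed grey tray (400 x 150 mm, rim 12 mm high); the pans swap places. Inner floor 10 mm, rim 15 mm above the cart top. Point: middle of the inner floor; x across the row of pans, y along it, z up.
- round_floor (a point): Round pan, 80 mm inside diameter. One of three fixed black pans in a row, 120 mm apart, in a low fixed grey tray (400 x 150 mm, rim 12 mm high); the pans swap places. Inner floor 10 mm, rim 15 mm above the cart top. Point: middle of the inner floor; x across the row of pans, y along it, z up.
- square_floor (a point): Square pan, 84 x 84 mm inside. One of three fixed black pans in a row, 120 mm apart, in a low fixed grey tray (400 x 150 mm, rim 12 mm high); the pans swap places. Inner floor 10 mm, rim 15 mm above the cart top. Point: middle of the inner floor; x across the row of pans, y along it, z up.
There are look-alikes about, which are no part of the job. What is shaped like the part that bears tab_mid but turquoise is not meant. What is shaped like the part that bears ring_mid but black is not meant.

How it is judged:
By the outcome, as a careful person would: the job done as asked, in the order asked, and still so for the second after the job is handed in, with the robot touching nothing.
It also fails if it takes over 83 s, if anything falls off the work surface, if the arm or the gripper's body presses on something with over 40 N, if the wrist force passes 120 N, or if a joint passes its speed limit or range.

## Working session

There is one attempt and no reset: what is moved stays moved. The work goes in short steps, Python scripts to look and compute and a shell command to move; the robot and the scene stay as the last step left them, time stands still between calls to the robot, and variables do not carry over. Pictures are saved under pics/ and viewed, about 12 in all and at most 16, crops included, and the job is handed in when it is done.

```bash
mkdir -p pics; ls; python3 - <<'E'
from cell import get_obs, snapshot
import cv2, pickle
o=get_obs(); print({k:o[k] for k in('time_s','tcp_pos','tool_rot','grip_width','force')})
for n in('top','scene'):
    s=snapshot(n); pickle.dump(s,open(f'{n}.pkl','wb')); cv2.imwrite(f'pics/{n}0.png',cv2.resize(s['img'][:,:,::-1],None,fx=1.5,fy=1.5,interpolation=cv2.INTER_CUBIC))
    print(n,s['K'],s['k1'],s['R'],s['t'])
E
```

```text
pics
{'time_s': 0.0, 'tcp_pos': array([ 0.19789612, -0.61841277,  0.23026783]), 'tool_rot': array([3.11162627, 1.56885367, 1.8506402 ]), 'grip_width': 0.08536868942031599, 'force': array([ 0.67356866,  0.93512602, -0.61823009])}
top [[395.18032997   0.         250.99527816]
 [  0.         395.18032997 195.58202178]
 [  0.           0.           1.        ]] 0.0009430477490972478 [[-0.00385202 -0.99981026 -0.01909441]
 [-0.9985856   0.00485845 -0.05294525]
 [ 0.05302798  0.01886345 -0.99841485]] [0.02013019 0.45630455 0.98823702]
scene [[378.67940377   0.         255.44784495]
 [  0.         378.67940377 195.54794003]
 [  0.           0.           1.        ]] -0.10902751966621331 [[-0.62145201  0.78343217 -0.0056071 ]
 [ 0.43035999  0.33538209 -0.83803886]
 [-0.65466608 -0.52321401 -0.54558173]] [ 0.26503301 -0.15315463  1.4793676 ]
```

View pics/top0.png

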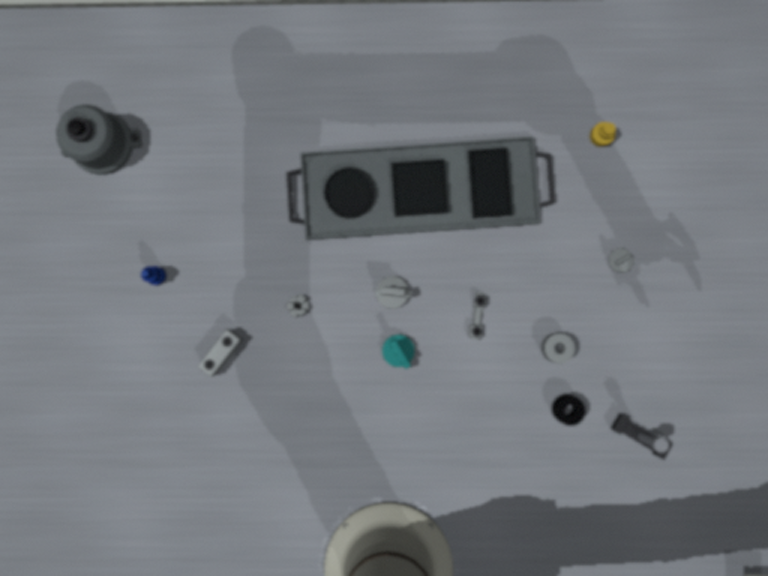

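View pics/scene0.png

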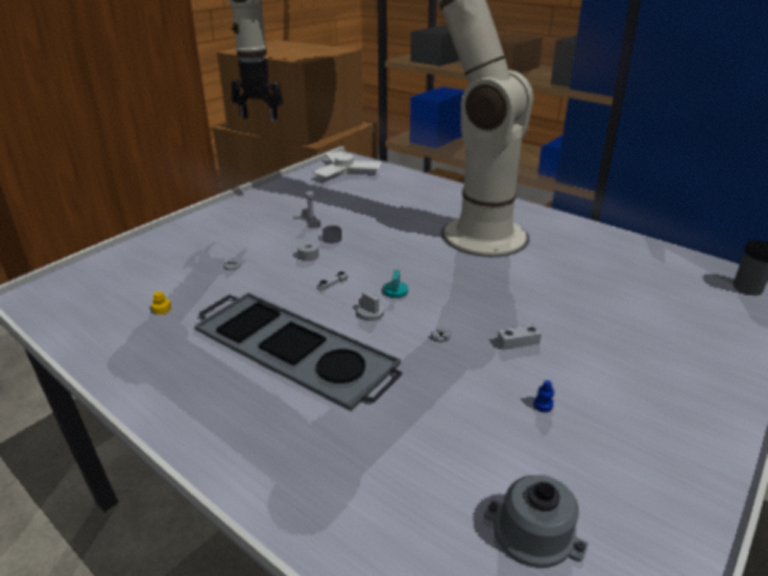

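The fresh bar is at (221,352), the fresh ring at (560,347) and the fresh tab at (394,291) in the 1.5× top view. The turquoise tab at (399,350) and the black ring at (569,408) are decoys. The pans run round, square, long from left to right.

```bash
cat > h.py <<'E'
import numpy as np, cv2, pickle
from scipy.spatial.transform import Rotation as Ro
from cell import get_obs, snapshot
def cam(s,o=None):
    "camera centre and camera->world rotation"
    if 'mount' in s:
        R=Ro.from_euler('xyz',o['tool_rot']).as_matrix(); M=np.array(s['mount'])
        return R@M[:3,3]+o['tcp_pos'], R@M[:3,:3]
    R=np.array(s['R']); return -R.T@np.array(s['t']), R.T
def pix2w(s,uv,z,o=None):
    "pixels -> world points on plane z"
    uv=np.atleast_2d(np.array(uv,float)); K=s['K']
    d=np.c_[(uv[:,0]-K[0][2])/K[0][0],(uv[:,1]-K[1][2])/K[1][1]]
    p=d.copy()
    for _ in range(10): p=d/(1+s['k1']*(p**2).sum(1,keepdims=True))
    C,R=cam(s,o); r=np.c_[p,np.ones(len(p))]@R.T
    return C+r*((z-C[2])/r[:,2])[:,None]
def w2pix(s,X,o=None):
    C,R=cam(s,o); c=(np.atleast_2d(X)-C)@R; p=c[:,:2]/c[:,2:]; p=p*(1+s['k1']*(p**2).sum(1,keepdims=True))
    return p*[s['K'][0][0],s['K'][1][1]]+[s['K'][0][2],s['K'][1][2]]
def go(xyz,yaw):
    "what is needed to bring the TCP to xyz, pointing down, jaws (tool z) along yaw (mod pi)"
    o=get_obs(); R=Ro.from_euler('xyz',o['tool_rot']).as_matrix(); best=None
    for y in (yaw,yaw+np.pi):
        x=np.array([0,0,-1.]); z=np.array([np.cos(y),np.sin(y),0]); T=np.c_[x,np.cross(z,x),z]
        w=Ro.from_matrix(R.T@T).as_rotvec()
        print('t%.2f'%o['time_s'],'tcp',o['tcp_pos'].round(4),'q7 %.2f'%o['joint_pos'][6],'turn',w.round(3),'shift now-axes',(R.T@(np.array(xyz)-o['tcp_pos'])).round(4),'after-turn',(T.T@(np.array(xyz)-o['tcp_pos'])).round(4))
def wrist(name):
    o=get_obs(); s=snapshot('wrist'); pickle.dump((s,o),open(name+'.pkl','wb')); cv2.imwrite(f'pics/{name}.png',s['img'][:,:,::-1]); return s,o
E
python3 - <<'E'
from h import *
s=pickle.load(open('top.pkl','rb')); f=lambda p,z:pix2w(s,np.array(p)/1.5,z).round(4)[:,:2].tolist()
print('bar holes',f([(227,342),(209,364)],.028)); print('ring',f([(560,347)],.028)); print('tab',f([(394,291),(380,293),(410,291)],.02))
print('pans r,s,l',f([(350,192),(420,188),(491,183)],.015)); print('worn r,b,t,conn',f([(298,305),(480,315),(621,260),(152,275)],.01)); print('turq',f([(399,350)],.012))
g=s['img'];cv2.imwrite('pics/crop.png',cv2.resize(g[80:260,120:420,::-1],None,fx=2.6,fy=2.6,interpolation=cv2.INTER_CUBIC))
b=pix2w(s,np.array([(227,342),(209,364)])/1.5,.028).mean(0);d=f([(227,342),(209,364)],.028);a=np.arctan2(d[0][1]-d[1][1],d[0][0]-d[1][0]);print(a)
# pan contours
m=(g.max(2)<55).astype(np.uint8)
for c in cv2.findContours(m,0,2)[0]:
    A=cv2.contourArea(c)
    if 300<A<5000: M=cv2.moments(c); p=(M['m10']/M['m00'],M['m01']/M['m00']); print(A,np.round(p,1),pix2w(s,p,.012).round(4),cv2.minAreaRect(c))
go(b,a+np.pi/2)
w,o=wrist('w0');print(w['mount'],w['K'],w['k1'])
E
```

```text
bar holes [[0.3758, 0.2667], [0.3395, 0.2963]]
ring [[0.3658, -0.2835]]
tab [[0.4598, -0.0113], [0.4566, 0.0121], [0.4597, -0.0381]]
pans r,s,l [[0.629, 0.0625], [0.6349, -0.0564], [0.6425, -0.1766]]
worn r,b,t,conn [[0.4374, 0.1513], [0.4192, -0.1559], [0.5108, -0.3937], [0.4898, 0.4013]]
turq [[0.361, -0.0193]]
-0.6840771164360291
304.0 [379.  272.4] [[ 0.2633 -0.3     0.012 ]] ((379.0, 272.5), (19.0, 20.0), 90.0)
865.5 [233.1 128. ] [[0.6298 0.0633 0.012 ]] ((233.0, 128.0), (32.0, 34.0), 90.0)
1226.0 [279.8 124.6] [[ 0.6375 -0.0561  0.012 ]] ((279.8299560546875, 124.61929321289062), (35.552276611328125, 36.478485107421875), 85.91438293457031)
1143.0 [326.6 121.5] [[ 0.6445 -0.1752  0.012 ]] ((326.5764465332031, 121.49411010742188), (45.40433120727539, 26.84377670288086), 85.60128784179688)
532.5 [77.9 95.5] [[0.7179 0.4653 0.012 ]] ((76.86882781982422, 97.39984130859375), (28.836273193359375, 36.798095703125), 22.10944938659668)
t0.10 tcp [ 0.1979 -0.6185  0.2303] q7 -0.21 turn [-2.148e+00 -1.000e-03 -2.000e-03] shift now-axes [ 0.2038  0.4265 -0.808 ] after-turn [0.2023 0.4449 0.7984]
t0.10 tcp [ 0.1979 -0.6185  0.2303] q7 -0.21 turn [ 0.994 -0.002  0.001] shift now-axes [ 0.2038  0.4265 -0.808 ] after-turn [ 0.2023 -0.4449 -0.7984]
[[ 5.66207963e-04 -3.11784982e-01  9.50152516e-01 -1.42639938e-01]
 [-8.62297848e-04 -9.50152468e-01 -3.11784452e-01  7.93814755e-02]
 [ 9.99999468e-01 -6.42779631e-04 -8.06835412e-04  1.98320093e-03]
 [ 0.00000000e+00  0.00000000e+00  0.00000000e+00  1.00000000e+00]] [[265.60463293   0.         255.12148103]
 [  0.         265.60463293 191.3496003 ]
 [  0.           0.           1.        ]] 0.0011825407792248142
```

```bash
python3 -m inch '[[[0,0.05,-0.006,-0.085,0,0],[0,0.05,-0.006,-0.085,0,0],[0,0.05,-0.006,-0.085,0,0],[0,0.05,-0.006,-0.085,0,0],[0,0.05,-0.006,-0.085,0,0],[0,0.05,-0.006,-0.085,0,0],[0,0.05,-0.006,-0.085,0,0],[0,0.05,-0.006,-0.085,0,0],[0,0.05,-0.006,-0.085,0,0],[0,0.05,-0.006,-0.085,0,0]]]' 0.2 60; python3 - <<'E'
from h import *
go([.358,.2815,.2],.887); print(get_obs()['joint_pos'].round(2),get_obs()['grip_width'])
E
```

```text
time_s: 1.15
tcp_pos: [0.5264, -0.2719, 0.2247]
tool_rot: [-2.978, 1.565, 2.906]
force: [0.5, -0.0, -0.0]
grip_width: 0.0514
t1.15 tcp [ 0.5264 -0.2719  0.2247] q7 -0.25 turn [-1.287 -0.006 -0.003] shift now-axes [ 0.0265  0.4443 -0.3703] after-turn [0.0247 0.4801 0.3226]
t1.15 tcp [ 0.5264 -0.2719  0.2247] q7 -0.25 turn [ 1.855 -0.003  0.006] shift now-axes [ 0.0265  0.4443 -0.3703] after-turn [ 0.0247 -0.4801 -0.3226]
[ 0.98  0.47 -0.73  1.69  0.34  1.11 -0.25] 0.051360982500591984
```

```bash
python3 -m inch '[[[0,0.05,-0.007,-0.107,0,0],[0,0.05,-0.007,-0.107,0,0],[0,0.05,-0.007,-0.107,0,0],[0,0.05,-0.007,-0.107,0,0],[0,0.05,-0.007,-0.107,0,0],[0,0.05,-0.007,-0.107,0,0],[0,0.05,-0.007,-0.107,0,0],[0,0.05,-0.007,-0.107,0,0],[0,0.05,-0.007,-0.107,0,0],[0,0.05,-0.007,-0.107,0,0],[0,0.05,-0.007,-0.107,0,0],[0,0.05,-0.007,-0.107,0,0]]]'; python3 - <<'E'
from h import *
go([.358,.2815,.15],.887); print(get_obs()['joint_pos'].round(2),get_obs()['grip_width'])
E
```

```text
time_s: 2.35
tcp_pos: [0.3377, 0.2524, 0.2267]
tool_rot: [0.622, 1.563, 1.563]
force: [0.4, 1.6, 0.7]
grip_width: 0.0509
t2.35 tcp [0.3377 0.2524 0.2267] q7 -0.03 turn [ 0.054  0.006 -0.005] shift now-axes [0.0769 0.0004 0.035 ] after-turn [0.0767 0.0026 0.0354]
t2.35 tcp [0.3377 0.2524 0.2267] q7 -0.03 turn [-3.087  0.007  0.01 ] shift now-axes [0.0769 0.0004 0.035 ] after-turn [ 0.0767 -0.0026 -0.0354]
[ 0.5   0.25 -1.33  2.08  0.29  1.01 -0.03] 0.0509256624846686
```

```bash
python3 -m inch '[[[0.015,0,0.018,0.054,0.006,-0.005],[0.015,0,0.017,0,0,0],[0,0,0,0,0,0]]]'; python3 - <<'E'
from h import *
go([.358,.2815,.15],.887); print(get_obs()['joint_pos'].round(2)); wrist('w1')
E
```

```text
time_s: 2.65
tcp_pos: [0.3529, 0.2856, 0.1976]
tool_rot: [-1.181, 1.566, -0.279]
force: [-0.1, -0.9, -0.4]
grip_width: 0.0514
t2.65 tcp [0.3529 0.2856 0.1976] q7 -0.23 turn [0.015 0.002 0.005] shift now-axes [ 0.0477 -0.0063 -0.0002] after-turn [ 0.0476 -0.0065  0.    ]
t2.65 tcp [0.3529 0.2856 0.1976] q7 -0.23 turn [-3.127e+00 -7.000e-03  3.000e-03] shift now-axes [ 0.0477 -0.0063 -0.0002] after-turn [ 0.0476  0.0065 -0.    ]
[ 0.27  0.37 -1.19  2.04  0.42  0.99 -0.23]
```

View pics/w1.png

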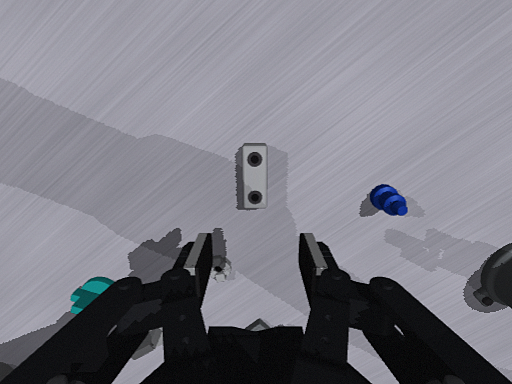

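The wrist view shows the fresh bar with its holes at (255,159) and (255,197), aligned with the jaws. The connector is clear on the right.

```bash
python3 - <<'E'
from h import *
s,o=pickle.load(open('w1.pkl','rb'))
p=pix2w(s,[(255,159),(255,197)],.028,o); c=p.mean(0); d=p[0]-p[1]; a=np.arctan2(d[1],d[0]); print(p.round(4),np.linalg.norm(d),a)
# hole refinement
g=cv2.cvtColor(s['img'],cv2.COLOR_RGB2GRAY)[140:212,238:270]
for q in cv2.findContours((g<80).astype(np.uint8),0,2)[0]:
    if cv2.contourArea(q)>20: print(cv2.minEnclosingCircle(q)[0]+np.array([238,140]))
go([c[0],c[1],.008],a+np.pi/2)
E
```

```text
[[0.3393 0.2945 0.028 ]
 [0.3769 0.2648 0.028 ]] 0.04796620916260339 2.4717844639673414
[254.31720352 196.87634277]
[246.5 186.5]
[254.12025261 158.86708832]
t2.70 tcp [0.3527 0.285  0.1981] q7 -0.23 turn [-3.141e+00 -8.000e-03  2.000e-03] shift now-axes [ 0.1901 -0.0067 -0.0011] after-turn [0.1901 0.0076 0.0008]
t2.70 tcp [0.3527 0.285  0.1981] q7 -0.23 turn [0.001 0.001 0.005] shift now-axes [ 0.1901 -0.0067 -0.0011] after-turn [ 0.1901 -0.0076 -0.0008]
```

```bash
python3 -m inch '[[[0.03,-0.004,-0.001,0,0,0.005],[0.04,-0.003,0,0,0,0],[0.04,0,0,0,0,0],[0.03,0,0,0,0,0],[0,0,0,0,0,0]]]'; python3 - <<'E'
from h import *
go([.3581,.2797,.008],2.472-np.pi/2)
E
```

```text
time_s: 3.2
tcp_pos: [0.3616, 0.277, 0.0571]
tool_rot: [-0.702, 1.566, 0.193]
force: [-0.7, -0.5, -0.1]
grip_width: 0.0512
t3.20 tcp [0.3616 0.277  0.0571] q7 -0.45 turn [-0.006  0.004  0.003] shift now-axes [ 0.0491  0.0046 -0.0003] after-turn [ 0.0491  0.0044 -0.    ]
t3.20 tcp [0.3616 0.277  0.0571] q7 -0.45 turn [ 3.136  0.005 -0.006] shift now-axes [ 0.0491  0.0046 -0.0003] after-turn [ 0.0491 -0.0044  0.    ]
```

```bash
python3 -m inch '[[[0.025,0.004,0,0,0,0],[0.015,0.001,0,0,0,0],[0.007,0,0,0,0,0],[0,0,0,0,0,0]]]'; python3 - <<'E'
from h import *
go([.3581,.2797,.008],2.472-np.pi/2); wrist('w2')
E
```

```text
time_s: 3.6
tcp_pos: [0.3616, 0.28, 0.0142]
tool_rot: [-0.588, 1.561, 0.303]
force: [-0.3, -0.3, -0.2]
grip_width: 0.0511
t3.60 tcp [0.3616 0.28   0.0142] q7 -0.55 turn [-0.011  0.008  0.006] shift now-axes [ 0.0062  0.0026 -0.0025] after-turn [ 0.0062  0.0026 -0.0024]
t3.60 tcp [0.3616 0.28   0.0142] q7 -0.55 turn [ 3.131  0.009 -0.013] shift now-axes [ 0.0062  0.0026 -0.0025] after-turn [ 0.0062 -0.0026  0.0024]
```

View pics/w2.png

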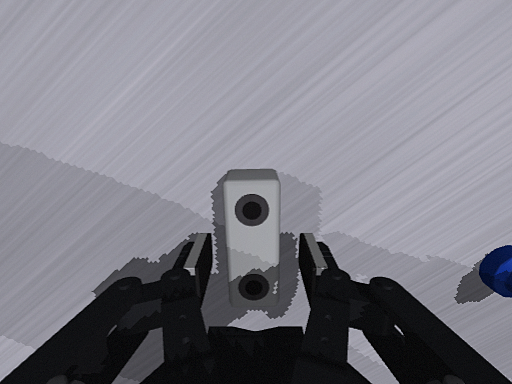

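The bar sits between the pads with its holes at (252,210) and (254,288). I'll drop the last few millimetres and grip.

```bash
python3 -m inch '[[[0.006,0.002,-0.002,-0.01,0.008,0.006],[0,0,0,0,0,0]]]' && python3 -m inch '[[[0,0,0,0,0,0],[0,0,0,0,0,0],[0,0,0,0,0,0],[0,0,0,0,0,0],[0,0,0,0,0,0]]]' -1 80;  python3 -m inch '[[[-0.03,0,0,0,0,0],[-0.04,0,0,0,0,0],[-0.04,0,0,0,0,0],[-0.03,0,0,0,0,0],[0,0,0,0,0,0]]]'; python3 - <<'E'
from h import *
go([.6447,-.1758,.15],0.0616-np.pi/2);print(get_obs()['joint_pos'].round(2))
E
```

```text
time_s: 3.85
tcp_pos: [0.3609, 0.2805, 0.0105]
tool_rot: [-0.295, 1.567, 0.605]
force: [-0.4, -0.3, -1.0]
grip_width: 0.0514
time_s: 4.35
tcp_pos: [0.361, 0.28, 0.0114]
tool_rot: [-0.498, 1.567, 0.401]
force: [0.2, -0.4, -1.0]
grip_width: 0.0281
time_s: 4.85
tcp_pos: [0.3577, 0.2785, 0.1533]
tool_rot: [2.696, 1.566, -2.685]
force: [0.6, 0.4, -3.7]
grip_width: 0.028
t4.85 tcp [0.3577 0.2785 0.1533] q7 -0.28 turn [ 2.411 -0.004  0.004] shift now-axes [ 0.0031 -0.5069 -0.1784] after-turn [0.0033 0.2585 0.4711]
t4.85 tcp [0.3577 0.2785 0.1533] q7 -0.28 turn [-0.73  -0.003 -0.003] shift now-axes [ 0.0031 -0.5069 -0.1784] after-turn [ 0.0033 -0.2585 -0.4711]
[ 0.21  0.44 -1.11  2.08  0.5   0.92 -0.28]
```

```bash
python3 -m inch '[[[0,-0.035,0,-0.146,0,0],[0,-0.035,0,-0.146,0,0],[0,-0.035,0,-0.146,0,0],[0,-0.035,0,-0.146,0,0],[0,-0.035,0,-0.146,0,0]]]'; python3 - <<'E'
from h import *
go([.6447,-.1758,.15],0.0616+np.pi/2);print(get_obs()['joint_pos'].round(2),get_obs()['grip_width'])
E
```

```text
time_s: 5.35
tcp_pos: [0.5151, 0.2124, 0.1473]
tool_rot: [2.453, 1.558, -2.177]
force: [-0.4, 2.4, -3.8]
grip_width: 0.0279
t5.35 tcp [0.5151 0.2124 0.1473] q7 0.61 turn [ 0.02  -0.01  -0.008] shift now-axes [ 3.000e-04 -9.740e-02 -3.975e-01] after-turn [-0.0027 -0.1055 -0.3954]
t5.35 tcp [0.5151 0.2124 0.1473] q7 0.61 turn [-3.121  0.012 -0.015] shift now-axes [ 3.000e-04 -9.740e-02 -3.975e-01] after-turn [-0.0027  0.1055  0.3954]
[ 0.39  0.72 -1.16  1.84  0.74  1.11  0.61] 0.02793587657920331
```

```bash
python3 -m inch '[[[0,-0.01,-0.045,0.02,-0.01,-0.008],[0,-0.012,-0.045,0,0,0],[0,-0.012,-0.045,0,0,0],[0,-0.012,-0.045,0,0,0],[0,-0.012,-0.045,0,0,0],[0,-0.012,-0.045,0,0,0],[0,-0.012,-0.045,0,0,0],[0,-0.012,-0.045,0,0,0],[0,-0.01,-0.03,0,0,0],[0,0,0,0,0,0]]]'; python3 - <<'E'
from h import *
go([.6447,-.1758,.15],0.0616+np.pi/2);print(get_obs()['joint_pos'].round(2),get_obs()['grip_width']);wrist('w3')
E
```

```text
time_s: 6.35
tcp_pos: [0.6439, -0.1885, 0.1172]
tool_rot: [1.402, 1.545, 3.036]
force: [0.0, 0.4, -4.3]
grip_width: 0.0282
t6.35 tcp [ 0.6439 -0.1885  0.1172] q7 1.31 turn [ 0.001  0.004 -0.025] shift now-axes [-0.0327 -0.0008  0.0127] after-turn [-0.0328 -0.0016  0.0126]
t6.35 tcp [ 0.6439 -0.1885  0.1172] q7 1.31 turn [-3.14   0.04   0.007] shift now-axes [-0.0327 -0.0008  0.0127] after-turn [-0.0328  0.0016 -0.0126]
[ 0.9   0.91 -1.07  1.54  0.83  1.22  1.31] 0.028207472725309497
```

View pics/w3.png

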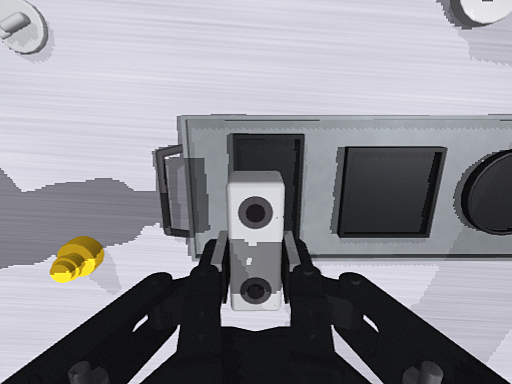

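The bar is held level, with the long pan's far rim corners at (231,134) and (303,134) and the square pan from (344,148) to (430,238).

```bash
python3 - <<'E'
from h import *
s,o=pickle.load(open('w3.pkl','rb')); g=s['img'].max(2)
m=(g<70).astype(np.uint8)
for q in cv2.findContours(m,0,2)[0]:
    A=cv2.contourArea(q)
    if 2000<A<20000:
        ap=cv2.approxPolyDP(q,6,True)[:,0]; 
        if len(ap)<9: print(A,ap.tolist(),pix2w(s,ap,.015,o).round(4)[:,:2].tolist(),pix2w(s,ap,.015,o).mean(0))
p=pix2w(s,[(231,134),(303,134),(344,148),(446,148),(430,238),(337,236)],.015,o);print(p.round(4)[:,:2].tolist(), p[2:].mean(0))
h=pix2w(s,[(255,212),(255,290)],o['tcp_pos'][2]+.0165,o);print('bar',h.mean(0),np.linalg.norm(h[0]-h[1]),np.arctan2(*(h[1]-h[0])[1::-1]))
E
```

```text
3305.0 [[511, 149], [470, 173], [461, 193], [464, 225], [511, 233], [511, 154], [487, 166]] [[0.5862, 0.0446], [0.6109, 0.0132], [0.6311, 0.0103], [0.6642, 0.023], [0.6701, 0.0736], [0.5907, 0.0462], [0.6033, 0.0273]] [0.6223612  0.03403528 0.015     ]
[[0.5884, -0.2155], [0.5844, -0.15], [0.5947, -0.1106], [0.5889, -0.0161], [0.6806, -0.0078], [0.6841, -0.1036]] [ 0.63708777 -0.05952145  0.015     ]
bar [ 0.64069862 -0.19089242  0.13373934] 0.047235133800650635 0.061731999363750005
```

```bash
python3 -m inch '[[[0.01,-0.004,0.0115,0,0.004,-0.025],[0.03,0,0,0,0,0],[0.03,0,0,0,0,0],[0,0,0,0,0,0]]]'; python3 - <<'E'
from h import *
go([.648,-.1755,.022],0.0616+np.pi/2)
E
```

```text
time_s: 6.8
tcp_pos: [0.6417, -0.168, 0.0384]
tool_rot: [0.93, 1.561, 2.57]
force: [-1.8, -0.0, -4.4]
grip_width: 0.028
t6.80 tcp [ 0.6417 -0.168   0.0384] q7 1.23 turn [ 0.008  0.006 -0.008] shift now-axes [ 0.0163 -0.0059 -0.008 ] after-turn [ 0.0164 -0.0058 -0.0078]
t6.80 tcp [ 0.6417 -0.168   0.0384] q7 1.23 turn [-3.134  0.013  0.009] shift now-axes [ 0.0163 -0.0059 -0.008 ] after-turn [0.0164 0.0058 0.0078]
```

```bash
python3 -m inch '[[[0,-0.006,-0.008,0.008,0.006,-0.008],[0.008,0,0,0,0,0],[0,0,0,0,0,0]]]'; python3 - <<'E'
from h import *
go([.648,-.1755,.0225],0.0616+np.pi/2)
E
```

```text
time_s: 7.1
tcp_pos: [0.6489, -0.173, 0.0304]
tool_rot: [-0.386, 1.57, 1.249]
force: [-0.3, 0.2, -4.8]
grip_width: 0.0283
t7.10 tcp [ 0.6489 -0.173   0.0304] q7 1.23 turn [0.003 0.001 0.   ] shift now-axes [ 0.0079  0.0011 -0.0024] after-turn [ 0.0079  0.001  -0.0024]
t7.10 tcp [ 0.6489 -0.173   0.0304] q7 1.23 turn [-3.139e+00 -1.000e-03  1.000e-03] shift now-axes [ 0.0079  0.0011 -0.0024] after-turn [ 0.0079 -0.001   0.0024]
```

```bash
python3 -m inch '[[[0.005,0.001,-0.002,0,0,0],[0.002,0,0,0,0,0],[0.001,0,0,0,0,0],[0,0,0,0,0,0]]]'; python3 - <<'E'
from h import *
go([.648,-.1755,.0225],0.0616+np.pi/2)
E
```

```text
time_s: 7.5
tcp_pos: [0.6499, -0.1759, 0.0247]
tool_rot: [-1.737, 1.566, -0.102]
force: [0.2, -0.4, -4.1]
grip_width: 0.0278
t7.50 tcp [ 0.6499 -0.1759  0.0247] q7 1.23 turn [ 0.002 -0.001  0.004] shift now-axes [0.0022 0.0019 0.0005] after-turn [0.0022 0.0019 0.0005]
t7.50 tcp [ 0.6499 -0.1759  0.0247] q7 1.23 turn [-3.14e+00 -7.00e-03 -1.00e-03] shift now-axes [0.0022 0.0019 0.0005] after-turn [ 0.0022 -0.0019 -0.0005]
```

Down the last 2 mm, then a gentle partial release and look.

```bash
python3 -m inch '[[[0.0025,0.001,0,0,0,0],[0.001,0,0,0,0,0],[0,0,0,0,0,0]]]'; python3 -m inch '[[[0,0,0,0,0,0],[0,0,0,0,0,0],[0,0,0,0,0,0],[-0.03,0,0,0,0,0],[-0.05,0,0,0,0,0],[-0.05,0,0,0,0,0],[0,0,0,0,0,0]]]' 0.1; python3 - <<'E'
from h import *
go([.366,-.2835,.2],-1.2);wrist('w4')
E
```

```text
time_s: 7.8
tcp_pos: [0.649, -0.1761, 0.0214]
tool_rot: [-1.754, 1.566, -0.12]
force: [0.6, 0.4, -4.0]
grip_width: 0.0276
time_s: 8.5
tcp_pos: [0.65, -0.1746, 0.1576]
tool_rot: [-1.508, 1.563, 0.128]
force: [1.8, 0.1, -0.1]
grip_width: 0.0471
t8.50 tcp [ 0.65   -0.1746  0.1576] q7 1.30 turn [2.835e+00 1.200e-02 1.000e-03] shift now-axes [-0.0448  0.2901 -0.0904] after-turn [-0.0424 -0.3042 -0.0014]
t8.50 tcp [ 0.65   -0.1746  0.1576] q7 1.30 turn [-0.306 -0.001  0.008] shift now-axes [-0.0448  0.2901 -0.0904] after-turn [-0.0424  0.3042  0.0014]
```

View pics/w4.png

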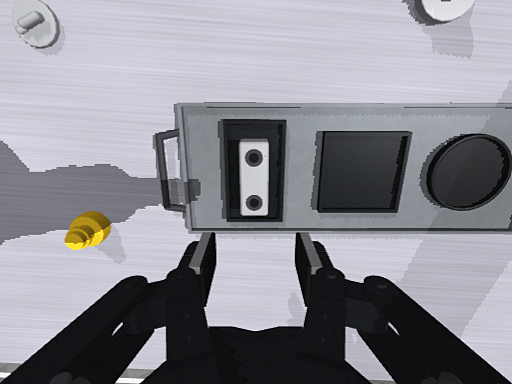

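The bar lies flat in the long pan at about (254,180), clear of the walls. On to the ring.

```bash
python3 -m inch '[[[-0.01,0.045,-0.014,0,0,0.005],[-0.01,0.045,-0.014,0,0,0],[-0.01,0.045,-0.014,0,0,0],[0,0.045,-0.014,0,0,0],[0,0.045,-0.014,0,0,0],[0,0.04,-0.014,0,0,0],[0,0.02,-0.006,0,0,0],[0,0,0,0,0,0]]]' 0.55; python3 - <<'E'
from h import *
s,o=pickle.load(open('w4.pkl','rb'))
print('square',pix2w(s,[(318,132),(411,132),(404,212),(317,210)],.015,o).mean(0),'round',pix2w(s,[(427,180),(511,165),(475,134),(463,209)],.015,o).round(4)[:,:2].tolist())
print('long',pix2w(s,[(221,121),(285,121),(283,221),(228,220)],.015,o).mean(0),'bar',pix2w(s,[(254,158),(254,203)],.038,o).mean(0))
go([.366,-.2835,.15],.0616+np.pi/2);print(get_obs()['joint_pos'].round(2),get_obs()['grip_width']);wrist('w5')
E
```

```text
time_s: 9.35
tcp_pos: [0.3568, -0.2833, 0.1774]
tool_rot: [0.919, 1.56, 2.557]
force: [0.1, -0.4, -0.2]
grip_width: 0.066
square [ 0.63623817 -0.05848422  0.015     ] round [[0.6392, 0.0148], [0.6165, 0.1018], [0.5863, 0.0516], [0.6709, 0.0657]]
long [ 0.64423571 -0.17771417  0.015     ] bar [ 0.64592022 -0.17791686  0.038     ]
t9.35 tcp [ 0.3568 -0.2833  0.1774] q7 1.63 turn [ 0.006  0.006 -0.008] shift now-axes [ 0.0273 -0.0094 -0.001 ] after-turn [ 0.0274 -0.0092 -0.0008]
t9.35 tcp [ 0.3568 -0.2833  0.1774] q7 1.63 turn [-3.136  0.013  0.01 ] shift now-axes [ 0.0273 -0.0094 -0.001 ] after-turn [0.0274 0.0092 0.0008]
[ 1.7   0.6  -1.39  2.05  0.67  1.09  1.63] 0.06597991801181767
```

View pics/w5.png

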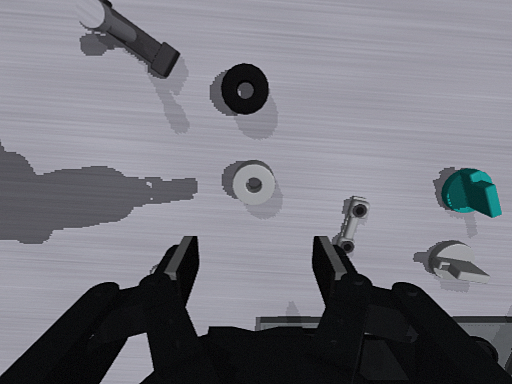

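The fresh ring's top is centred at (254,185). The black ring at (245,89) and the worn bar at (353,225) are clear.

```bash
python3 - <<'E'
from h import *
s,o=pickle.load(open('w5.pkl','rb'))
m=(s['img'].min(2)>185).astype(np.uint8)
for q in cv2.findContours(m,0,2)[0]:
    A=cv2.contourArea(q)
    if 600<A<4000: print(A,cv2.minEnclosingCircle(q))
p=pix2w(s,(254,185),.028,o)[0];print(p); go([p[0],p[1],.008],.0616+np.pi/2)
E
```

```text
[ 0.36355237 -0.28514962  0.028     ]
t9.40 tcp [ 0.3581 -0.2828  0.1776] q7 1.63 turn [ 0.007  0.006 -0.007] shift now-axes [ 0.1696 -0.0064 -0.0038] after-turn [ 0.1696 -0.0053 -0.0027]
t9.40 tcp [ 0.3581 -0.2828  0.1776] q7 1.63 turn [-3.135  0.011  0.01 ] shift now-axes [ 0.1696 -0.0064 -0.0038] after-turn [0.1696 0.0053 0.0027]
```

```bash
python3 -m inch '[[[0.03,-0.005,-0.002,0.007,0.006,-0.007],[0.035,-0.001,0,0,0,0],[0.035,0,0,0,0,0],[0.02,0,0,0,0,0],[0,0,0,0,0,0]]]'; python3 - <<'E'
from h import *
go([.3640,-.2848,.008],.0616+np.pi/2);print(get_obs()['joint_pos'].round(2))
E
```

```text
time_s: 9.9
tcp_pos: [0.3723, -0.2823, 0.0539]
tool_rot: [-1.63, 1.563, 0.006]
force: [-0.4, -0.1, 0.8]
grip_width: 0.0657
t9.90 tcp [ 0.3723 -0.2823  0.0539] q7 1.44 turn [ 0.003 -0.     0.008] shift now-axes [ 0.0459  0.0088 -0.0019] after-turn [ 0.0459  0.0084 -0.0019]
t9.90 tcp [ 0.3723 -0.2823  0.0539] q7 1.44 turn [-3.138e+00 -1.300e-02 -1.000e-03] shift now-axes [ 0.0459  0.0088 -0.0019] after-turn [ 0.0459 -0.0084  0.0019]
[ 1.48  0.75 -1.12  2.12  0.91  0.88  1.44]
```

```bash
python3 -m inch '[[[0.005,0.008,-0.002,0,0,0.008],[0.018,0.001,0,0,0,0],[0.018,0.001,0,0,0,0],[0.004,0.001,0,0,0,0],[0,0,0,0,0,0]]]'; python3 - <<'E'
from h import *
go([.3640,-.2848,.008],.0616+np.pi/2);wrist('w6')
E
```

```text
time_s: 10.4
tcp_pos: [0.3663, -0.2849, 0.0111]
tool_rot: [-2.213, 1.565, -0.572]
force: [0.5, 0.7, 0.0]
grip_width: 0.0662
t10.40 tcp [ 0.3663 -0.2849  0.0111] q7 1.38 turn [ 0.008 -0.004  0.005] shift now-axes [0.0031 0.0023 0.0003] after-turn [0.0031 0.0023 0.0003]
t10.40 tcp [ 0.3663 -0.2849  0.0111] q7 1.38 turn [-3.133 -0.007 -0.005] shift now-axes [0.0031 0.0023 0.0003] after-turn [ 0.0031 -0.0023 -0.0003]
```

View pics/w6.png

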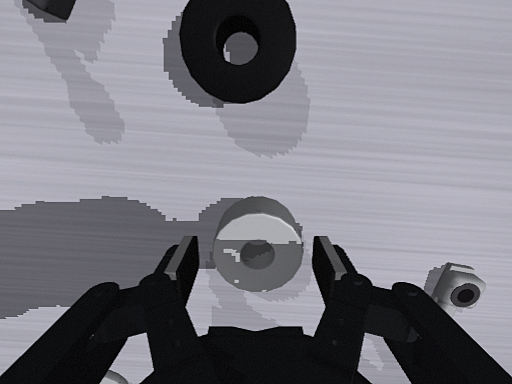

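The ring is centred between the pads at (258,253). Gripping.

```bash
python3 -m inch '[[[0.002,0.0023,0,0,-0.004,0.005],[0,0,0,0,0,0]]]' && python3 -m inch '[[[0,0,0,0,0,0],[0,0,0,0,0,0],[0,0,0,0,0,0],[0,0,0,0,0,0]]]' -1 80;  python3 -m inch '[[[-0.03,0,0,0,0,0],[-0.04,0,0,0,0,0],[-0.04,0,0,0,0,0],[-0.03,0,0,0,0,0],[0,0,0,0,0,0]]]'; python3 - <<'E'
from h import *
go([.6297,.0625,.15],0.0616+np.pi/2);print(get_obs()['joint_pos'].round(2))
E
```

```text
time_s: 10.65
tcp_pos: [0.3651, -0.286, 0.0109]
tool_rot: [-2.371, 1.569, -0.73]
force: [0.2, 0.3, -0.4]
grip_width: 0.0664
time_s: 11.05
tcp_pos: [0.3651, -0.286, 0.0127]
tool_rot: [-2.686, 1.568, -1.045]
force: [0.5, -0.2, -4.2]
grip_width: 0.0471
time_s: 11.55
tcp_pos: [0.3627, -0.2844, 0.1548]
tool_rot: [0.908, 1.566, 2.549]
force: [0.8, -1.2, -2.8]
grip_width: 0.0472
t11.55 tcp [ 0.3627 -0.2844  0.1548] q7 1.61 turn [ 0.009  0.003 -0.003] shift now-axes [ 0.0047 -0.2907  0.3273] after-turn [ 0.0048 -0.2878  0.3298]
t11.55 tcp [ 0.3627 -0.2844  0.1548] q7 1.61 turn [-3.133  0.005  0.004] shift now-axes [ 0.0047 -0.2907  0.3273] after-turn [ 0.0048  0.2878 -0.3298]
[ 1.65  0.62 -1.33  2.06  0.7   1.04  1.61]
```

```bash
python3 -m inch '[[[-0.005,-0.036,0.036,0.008,0.003,-0.003],[-0.004,-0.036,0.036,0,0,0],[-0.003,-0.036,0.036,0,0,0],[0,-0.035,0.036,0,0,0],[0,-0.033,0.036,0,0,0],[0,-0.033,0.036,0,0,0],[0,-0.03,0.036,0,0,0],[0,-0.03,0.036,0,0,0],[0,-0.01,0.02,0,0,0],[0,0,0,0,0,0]]]'; python3 - <<'E'
from h import *
go([.6297,.0625,.1],0.0616+np.pi/2);print(get_obs()['joint_pos'].round(2),get_obs()['grip_width']);wrist('w7')
E
```

```text
time_s: 12.55
tcp_pos: [0.6236, 0.0398, 0.1449]
tool_rot: [1.689, 1.549, -2.982]
force: [-0.6, -0.3, -4.0]
grip_width: 0.0473
t12.55 tcp [0.6236 0.0398 0.1449] q7 0.95 turn [-0.02  -0.002 -0.021] shift now-axes [ 0.0447 -0.008   0.0226] after-turn [ 0.0449 -0.0075  0.0223]
t12.55 tcp [0.6236 0.0398 0.1449] q7 0.95 turn [ 3.122 -0.033  0.004] shift now-axes [ 0.0447 -0.008   0.0226] after-turn [ 0.0449  0.0075 -0.0223]
[ 0.61  0.8  -1.08  1.66  0.75  1.18  0.95] 0.04732495243530515
```

View pics/w7.png

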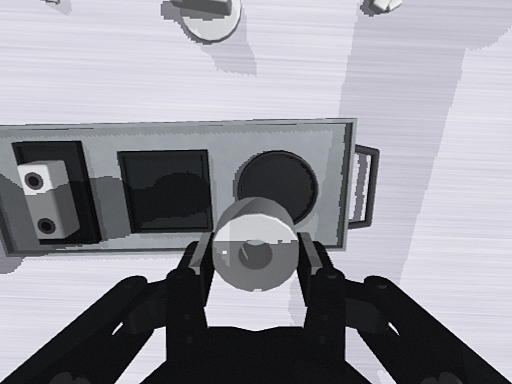

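The ring is held level at (256,251). The round pan's rim spans columns 236–318 with its top at row 150.

```bash
python3 - <<'E'
from h import *
s,o=pickle.load(open('w7.pkl','rb'))
p=pix2w(s,[(236,189),(318,189),(277,150)],.015,o);print(p.round(4)); q=pix2w(s,[(119,151),(208,150),(209,232),(130,234)],.015,o).mean(0);print('sq',q)
print('ring',pix2w(s,(256,253),o['tcp_pos'][2]+.016,o), o['tcp_pos'])
A=np.c_[2*p[:,:2],np.ones(3)];print('round',np.linalg.solve(A,(p[:,:2]**2).sum(1))[:2])
E
```

```text
[[0.6283 0.017  0.015 ]
 [0.6246 0.1052 0.015 ]
 [0.5847 0.0584 0.015 ]]
sq [ 0.63672886 -0.05793915  0.015     ]
ring [[0.620682   0.03807808 0.16087075]] [0.62357222 0.03975491 0.14487075]
round [0.62873912 0.06118102]
```

```bash
python3 -m inch '[[[0.01,-0.008,0.02,-0.02,-0.002,-0.021],[0.03,0,0,0,0,0],[0.03,0,0,0,0,0],[0.03,0,0,0,0,0],[0,0,0,0,0,0]]]'; python3 - <<'E'
from h import *
go([.631,.0625,.0225],0.0616+np.pi/2)
E
```

```text
time_s: 13.1
tcp_pos: [0.6257, 0.0479, 0.0344]
tool_rot: [2.447, 1.557, -2.211]
force: [-1.0, 0.0, -3.7]
grip_width: 0.0471
t13.10 tcp [0.6257 0.0479 0.0344] q7 0.86 turn [-0.007 -0.011 -0.009] shift now-axes [ 0.0117 -0.0062  0.0144] after-turn [ 0.0119 -0.0062  0.0143]
t13.10 tcp [0.6257 0.0479 0.0344] q7 0.86 turn [ 3.135 -0.014  0.017] shift now-axes [ 0.0117 -0.0062  0.0144] after-turn [ 0.0119  0.0062 -0.0143]
```

```bash
python3 -m inch '[[[-0.003,-0.006,0.013,0,-0.011,-0.009],[0.004,0,0.002,0,0,0],[0,0,0,0,0,0]]]'; python3 - <<'E'
from h import *
go([.631,.0625,.0225],0.0616+np.pi/2)
E
```

```text
time_s: 13.4
tcp_pos: [0.6316, 0.0617, 0.0346]
tool_rot: [-1.226, 1.57, 0.396]
force: [0.1, -1.0, -4.4]
grip_width: 0.0471
t13.40 tcp [0.6316 0.0617 0.0346] q7 0.84 turn [-0.01   0.     0.001] shift now-axes [0.0121 0.0005 0.0008] after-turn [0.0121 0.0005 0.0008]
t13.40 tcp [0.6316 0.0617 0.0346] q7 0.84 turn [ 3.131e+00  2.000e-03 -1.000e-03] shift now-axes [0.0121 0.0005 0.0008] after-turn [ 0.0121 -0.0005 -0.0008]
```

```bash
python3 -m inch '[[[0.006,0,0.001,0,0,0],[0.003,0,0,0,0,0],[0.001,0,0,0,0,0],[0,0,0,0,0,0]]]'; python3 - <<'E'
from h import *
go([.631,.0625,.0225],0.0616+np.pi/2)
E
```

```text
time_s: 13.8
tcp_pos: [0.6337, 0.0631, 0.027]
tool_rot: [-1.578, 1.565, 0.044]
force: [-0.4, 0.2, -3.6]
grip_width: 0.0473
t13.80 tcp [0.6337 0.0631 0.027 ] q7 0.83 turn [-0.01  -0.     0.006] shift now-axes [ 0.0045  0.0028 -0.0004] after-turn [ 0.0045  0.0028 -0.0004]
t13.80 tcp [0.6337 0.0631 0.027 ] q7 0.83 turn [3.131 0.01  0.   ] shift now-axes [ 0.0045  0.0028 -0.0004] after-turn [ 0.0045 -0.0028  0.0004]
```

```bash
python3 -m inch '[[[0.003,0.0025,0,0,0,0.006],[0.002,0,0,0,0,0],[0.001,0,0,0,0,0],[0,0,0,0,0,0]]]'; python3 - <<'E'
from h import *
go([.631,.0625,.0225],0.0616+np.pi/2)
E
```

```text
time_s: 14.2
tcp_pos: [0.6313, 0.0629, 0.0228]
tool_rot: [-3.074, 1.569, -1.452]
force: [-0.3, 0.8, -2.5]
grip_width: 0.0471
t14.20 tcp [0.6313 0.0629 0.0228] q7 0.83 turn [-0.01  -0.001  0.   ] shift now-axes [ 0.0003  0.0003 -0.0004] after-turn [ 0.0003  0.0003 -0.0004]
t14.20 tcp [0.6313 0.0629 0.0228] q7 0.83 turn [3.131e+00 0.000e+00 2.000e-03] shift now-axes [ 0.0003  0.0003 -0.0004] after-turn [ 0.0003 -0.0003  0.0004]
```

```bash
python3 -m inch '[[[0,0,0,0,0,0],[0,0,0,0,0,0],[0,0,0,0,0,0],[-0.03,0,0,0,0,0],[-0.05,0,0,0,0,0],[-0.05,0,0,0,0,0],[-0.03,0.02,0,0,0,0],[0,0.04,-0.02,0,0,0],[0,0.04,-0.02,0,0,0],[0,0.04,-0.02,0,0,0],[0,0.04,-0.02,0,0,0]]]' 0.5; python3 -m inch '[[[0,0,0,0.15,0,0],[0,0,0,0.15,0,0],[0,0,0,0.15,0,0],[0,0,0,0.15,0,0],[0,0,0,0.15,0,0],[0,0,0,0.15,0,0],[0,0,0,0.15,0,0],[0,0,0,0.15,0,0],[0,0,0,0.15,0,0],[0,0,0,0.15,0,0],[0,0,0,0,0,0]]]' 0; python3 - <<'E'
from h import *
go([.4598,-.011,.15],0.06);print(get_obs()['joint_pos'].round(2),get_obs()['grip_width']);wrist('w8')
E
```

```text
time_s: 15.3
tcp_pos: [0.4569, -0.0216, 0.1896]
tool_rot: [-1.224, 1.561, 0.405]
force: [0.6, -1.7, 1.2]
grip_width: 0.0642
time_s: 16.4
tcp_pos: [0.45, -0.0311, 0.19]
tool_rot: [-0.749, 1.56, -0.627]
force: [-0.5, 0.5, -0.5]
grip_width: 0.0427
t16.40 tcp [ 0.45   -0.0311  0.19  ] q7 -0.17 turn [0.063 0.008 0.007] shift now-axes [0.04   0.019  0.0119] after-turn [0.04   0.0195 0.011 ]
t16.40 tcp [ 0.45   -0.0311  0.19  ] q7 -0.17 turn [-3.079 -0.011  0.012] shift now-axes [0.04   0.019  0.0119] after-turn [ 0.04   -0.0195 -0.011 ]
[ 0.89  0.29 -1.    2.07  0.32  0.93 -0.17] 0.04266607863308924
```

View pics/w8.png

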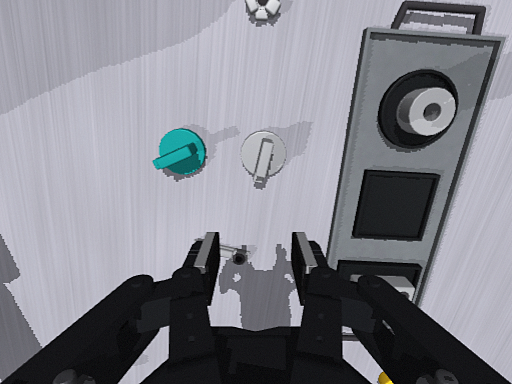

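The ring sits in the round pan at about (425,110). The fresh tab is at (263,153) with its fin nearly along the image columns and the tail toward (260,185). The turquoise tab is 80 px away. A magnified crop follows, for the fin angle.

```bash
python3 - <<'E'
from h import *
s,o=pickle.load(open('w8.pkl','rb'))
cv2.imwrite('pics/crop8.png',cv2.resize(s['img'][120:200,225:305,::-1],None,fx=7,fy=7,interpolation=cv2.INTER_CUBIC))
E
```

View pics/crop8.png

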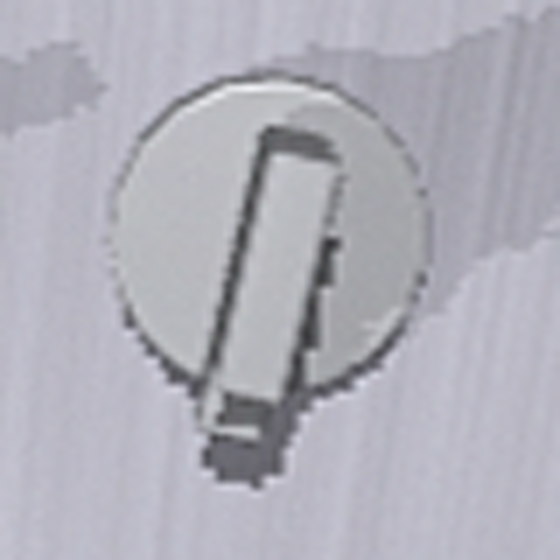

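```bash
python3 - <<'E'
from h import *
s,o=pickle.load(open('w8.pkl','rb')); f=lambda P,z:pix2w(s,(np.array(P)-3)/7.+[225,120],z,o)
c=f([(272,148),(342,158),(280,405),(215,390)],.046); a=(c[0]+c[1])/2;b=(c[2]+c[3])/2; d=b-a; yaw=np.arctan2(d[1],d[0]); print('fin len',np.linalg.norm(d),'w',np.linalg.norm(c[0]-c[1]),'mid',(a+b)/2,'finyaw',yaw)
e=f([(113,235),(428,235),(270,78),(270,392)],.012);print('foot',e.mean(0),np.linalg.norm(e[0]-e[1]))
m=((a+b)/2+e.mean(0))/2
go([*((a+b)/2)[:2],.02],yaw+np.pi/2)
r=pix2w(s,[(432,112)],.038,o);print('ring',r)
E
```

```text
fin len 0.0396382115030511 w 0.010826936280183717 mid [ 0.45804508 -0.01003536  0.046     ] finyaw -1.6746377886390744
foot [ 0.45826501 -0.00986681  0.012     ] 0.05459051820320682
t16.45 tcp [ 0.45  -0.031  0.19 ] q7 -0.16 turn [0.23  0.008 0.006] shift now-axes [0.1699 0.021  0.0094] after-turn [0.17   0.0217 0.0058]
t16.45 tcp [ 0.45  -0.031  0.19 ] q7 -0.16 turn [-2.911 -0.009  0.012] shift now-axes [0.1699 0.021  0.0094] after-turn [ 0.17   -0.0217 -0.0058]
ring [[0.62956982 0.06042519 0.038     ]]
```

```bash
python3 -m inch '[[[0.02,0.01,0.004,0.12,0.008,0.006],[0.03,0.011,0.002,0.11,0,0],[0.03,0,0,0,0,0],[0.03,0,0,0,0,0],[0,0,0,0,0,0]]]'; python3 - <<'E'
from h import *
go([.4581,-.010,.019],-.104);print(get_obs()['joint_pos'].round(2))
E
```

```text
time_s: 16.95
tcp_pos: [0.458, -0.0093, 0.0781]
tool_rot: [-0.171, 1.565, -0.263]
force: [-0.5, -0.1, 0.3]
grip_width: 0.0428
t16.95 tcp [ 0.458  -0.0093  0.0781] q7 -0.62 turn [0.011 0.006 0.001] shift now-axes [ 0.0591 -0.0006 -0.0002] after-turn [ 0.0591 -0.0006  0.0002]
t16.95 tcp [ 0.458  -0.0093  0.0781] q7 -0.62 turn [-3.13e+00 -1.00e-03  9.00e-03] shift now-axes [ 0.0591 -0.0006 -0.0002] after-turn [ 0.0591  0.0006 -0.0002]
[ 0.63  0.49 -0.8   2.13  0.54  0.72 -0.62]
```

```bash
python3 -m inch '[[[0.02,0,0,0.011,0.006,0],[0.02,0,0,0,0,0],[0.01,0,0,0,0,0],[0.005,0,0,0,0,0],[0,0,0,0,0,0]]]'; python3 - <<'E'
from h import *
go([.4581,-.010,.02],-.104);wrist('w9')
E
```

```text
time_s: 17.45
tcp_pos: [0.4619, -0.0084, 0.0258]
tool_rot: [0.181, 1.566, 0.088]
force: [-0.0, -0.4, 0.3]
grip_width: 0.0426
t17.45 tcp [ 0.4619 -0.0084  0.0258] q7 -0.71 turn [ 0.011  0.004 -0.001] shift now-axes [ 0.0058 -0.0019 -0.0037] after-turn [ 0.0058 -0.0019 -0.0037]
t17.45 tcp [ 0.4619 -0.0084  0.0258] q7 -0.71 turn [-3.13e+00  1.00e-03  7.00e-03] shift now-axes [ 0.0058 -0.0019 -0.0037] after-turn [0.0058 0.0019 0.0037]
```

View pics/w9.png

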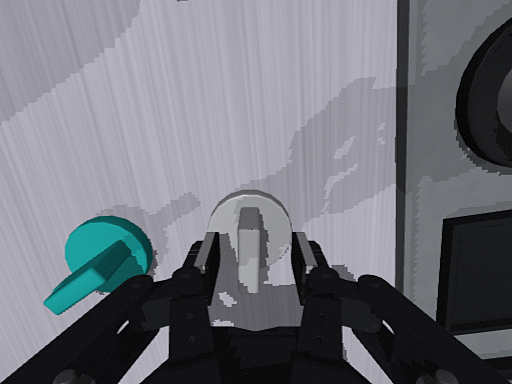

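The fin is between the pads at (250,240) and slightly left of centre. The turquoise part is clear. I'll centre, lower and grip.

```bash
python3 -m inch '[[[0.005,-0.002,-0.0037,0.011,0.004,0],[0,0,0,0,0,0]]]' && python3 -m inch '[[[0,0,0,0,0,0],[0,0,0,0,0,0],[0,0,0,0,0,0],[0,0,0,0,0,0],[0,0,0,0,0,0],[0,0,0,0,0,0]]]' -1 80;  python3 -m inch '[[[-0.03,0,0,0,0,0],[-0.04,0,0,0,0,0],[-0.04,0,0,0,0,0],[0,0,0,0,0,0]]]'; python3 - <<'E'
from h import *
go([.6365,-.0578,.12],-.104);go([.6365,-.0578,.12],.0616);print(get_obs()['joint_pos'].round(2))
E
```

```text
time_s: 17.7
tcp_pos: [0.4594, -0.0105, 0.0223]
tool_rot: [0.147, 1.567, 0.043]
force: [-0.4, -1.1, -0.1]
grip_width: 0.0425
time_s: 18.3
tcp_pos: [0.4596, -0.0108, 0.0233]
tool_rot: [-0.032, 1.566, -0.137]
force: [0.9, 0.0, 0.2]
grip_width: 0.0103
time_s: 18.7
tcp_pos: [0.4565, -0.0101, 0.1341]
tool_rot: [2.72, 1.567, 2.617]
force: [1.0, 0.6, -3.2]
grip_width: 0.0103
t18.70 tcp [ 0.4565 -0.0101  0.1341] q7 -0.52 turn [ 0.001 -0.003 -0.001] shift now-axes [ 0.0135 -0.029   0.184 ] after-turn [ 0.0141 -0.0288  0.184 ]
t18.70 tcp [ 0.4565 -0.0101  0.1341] q7 -0.52 turn [-3.141e+00  2.000e-03 -5.000e-03] shift now-axes [ 0.0135 -0.029   0.184 ] after-turn [ 0.0141  0.0288 -0.184 ]
t18.70 tcp [ 0.4565 -0.0101  0.1341] q7 -0.52 turn [-0.165 -0.003 -0.002] shift now-axes [ 0.0135 -0.029   0.184 ] after-turn [ 0.0141 -0.0587  0.1767]
t18.70 tcp [ 0.4565 -0.0101  0.1341] q7 -0.52 turn [ 2.977e+00 -2.000e-03  5.000e-03] shift now-axes [ 0.0135 -0.029   0.184 ] after-turn [ 0.0141  0.0587 -0.1767]
[ 0.73  0.4  -0.89  2.09  0.42  0.84 -0.52]
```

```bash
python3 -m inch '[[[0,-0.006,0.04,0,-0.003,0],[0,-0.006,0.04,0,0,0],[0,-0.006,0.04,0,0,0],[0,-0.006,0.04,0,0,0],[0,-0.005,0.02,0,0,0],[0,0,0,0,0,0]]]'; python3 - <<'E'
from h import *
go([.6365,-.0578,.034],-.104);wrist('w10')
E
```

```text
time_s: 19.3
tcp_pos: [0.6315, -0.0627, 0.1237]
tool_rot: [-2.583, 1.558, -2.688]
force: [-0.1, -0.0, -3.5]
grip_width: 0.0105
t19.30 tcp [ 0.6315 -0.0627  0.1237] q7 -0.46 turn [-0.    -0.011  0.007] shift now-axes [0.0896 0.0061 0.0055] after-turn [0.0897 0.0054 0.0045]
t19.30 tcp [ 0.6315 -0.0627  0.1237] q7 -0.46 turn [3.141 0.011 0.018] shift now-axes [0.0896 0.0061 0.0055] after-turn [ 0.0897 -0.0054 -0.0045]
```

View pics/w10.png

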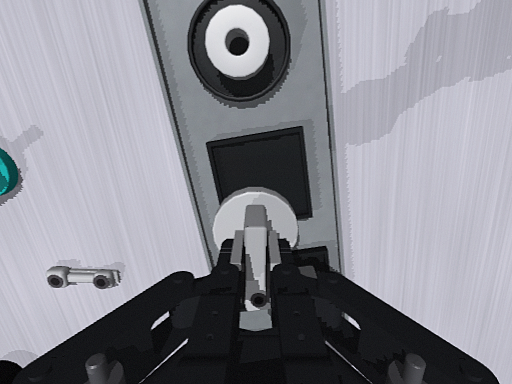

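The tab is held upright. The ring is inside the round pan at (238,42). Lowering into the square pan.

```bash
python3 -m inch '[[[0.01,0.005,0.004,0,-0.011,0.007],[0.025,0,0,0,0,0],[0.025,0,0,0,0,0],[0.01,0,0,0,0,0],[0,0,0,0,0,0]]]'; python3 - <<'E'
from h import *
go([.6365,-.0578,.034],-.104)
E
```

```text
time_s: 19.85
tcp_pos: [0.6273, -0.0536, 0.0455]
tool_rot: [2.982, 1.562, 2.882]
force: [0.3, -0.0, -3.2]
grip_width: 0.0105
t19.85 tcp [ 0.6273 -0.0536  0.0455] q7 -0.52 turn [ 0.005 -0.009 -0.001] shift now-axes [ 0.0114 -0.0032  0.0097] after-turn [ 0.0115 -0.0032  0.0096]
t19.85 tcp [ 0.6273 -0.0536  0.0455] q7 -0.52 turn [-3.137e+00  2.000e-03 -1.400e-02] shift now-axes [ 0.0114 -0.0032  0.0097] after-turn [ 0.0115  0.0032 -0.0096]
```

```bash
python3 -m inch '[[[-0.002,-0.003,0.0095,0.005,-0.009,0],[0.004,0,0,0,0,0],[0.002,0,0,0,0,0],[0,0,0,0,0,0]]]'; python3 - <<'E'
from h import *
go([.6365,-.0578,.034],-.104)
E
```

```text
time_s: 20.25
tcp_pos: [0.6386, -0.0573, 0.0438]
tool_rot: [0.334, 1.566, 0.23]
force: [-0.3, -0.3, -3.1]
grip_width: 0.0101
t20.25 tcp [ 0.6386 -0.0573  0.0438] q7 -0.53 turn [-0.     0.005 -0.002] shift now-axes [ 0.0098 -0.0007 -0.002 ] after-turn [ 0.0098 -0.0007 -0.002 ]
t20.25 tcp [ 0.6386 -0.0573  0.0438] q7 -0.53 turn [ 3.141e+00 -3.000e-03 -8.000e-03] shift now-axes [ 0.0098 -0.0007 -0.002 ] after-turn [0.0098 0.0007 0.002 ]
```

```bash
python3 -m inch '[[[0.006,0,-0.002,0,0.005,0],[0.003,0,0,0,0,0],[0.002,0,0,0,0,0],[0.001,0,0,0,0,0],[0,0,0,0,0,0]]]'; python3 - <<'E'
from h import *
go([.6365,-.0578,.033],-.104)
E
```

```text
time_s: 20.75
tcp_pos: [0.6372, -0.0573, 0.0323]
tool_rot: [0.74, 1.569, 0.635]
force: [0.7, 0.4, -0.9]
grip_width: 0.0102
t20.75 tcp [ 0.6372 -0.0573  0.0323] q7 -0.53 turn [-0.001  0.001 -0.001] shift now-axes [-0.0007 -0.0006 -0.0007] after-turn [-0.0007 -0.0006 -0.0007]
t20.75 tcp [ 0.6372 -0.0573  0.0323] q7 -0.53 turn [ 3.141e+00 -2.000e-03 -2.000e-03] shift now-axes [-0.0007 -0.0006 -0.0007] after-turn [-0.0007  0.0006  0.0007]
```

Fz fell from −3.1 to −0.9 N, so the foot is on the floor. Release and lift.

```bash
python3 -m inch '[[[0,0,0,0,0,0],[0,0,0,0,0,0],[0,0,0,0,0,0],[-0.03,0,0,0,0,0],[-0.05,0,0,0,0,0],[-0.05,0,0,0,0,0],[-0.03,0,-0.04,0,0,0],[0,0,-0.05,0,0,0],[0,0,-0.05,0,0,0],[0,0,0,0,0,0],[0,0,0,0,0,0]]]' -0.1; python3 - <<'E'
from h import *
s,o=wrist('w11'); t=snapshot('top'); pickle.dump(t,open('top2.pkl','wb'))
cv2.imwrite('pics/fin.png',np.hstack([cv2.resize(t['img'][60:260,90:430,::-1],(510,300),interpolation=cv2.INTER_CUBIC)[:, :400],cv2.resize(s['img'][:,:,::-1],(400,300))]))
E
```

```text
time_s: 21.85
tcp_pos: [0.4959, -0.0413, 0.1986]
tool_rot: [-0.253, 1.564, -0.355]
force: [1.1, -0.9, -0.5]
grip_width: 0.0385
```

View pics/fin.png

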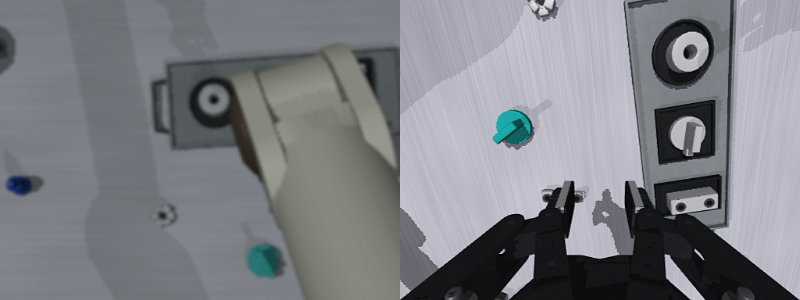

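All three anodes lie in their pans: in the right half, the ring is at (688,52), the tab at (688,132) and the bar at (692,200). The worn parts in view, the turquoise tab and the connector look unmoved. The gripper is open and clear.

```bash
python3 -c "
from cell import sign_off; print(sign_off())"
```

```text
the job is handed in; nothing more can be done
None
```

All three fresh anodes are in the tray: the bar in the long pan, then the ring in the round pan, then the finned tab in the square pan. I released each one, backed the gripper clear and handed in at about 22 s of the 83 s allowed.

- **Placement:** The last wrist picture shows each part flat, upright and clear of its pan walls. After release, the bar measured about 2 mm and the ring about 1 mm from their pan centres. I did not measure the tab after release; the gripper held it within about 1 mm of the pan centre.
- **Forces:** The wrist force readings I printed stayed under about 5 N, well below the limit.
- **Other parts:** The worn ring, worn bar, turquoise tab and connector looked unmoved in the final pictures. The worn tab and black ring were outside those views. I went nowhere near the worn tab; the black ring stayed clear while I gripped the fresh ring.
- **Disagreements:** In the last top view the arm hid the square and long pans, so those rest on the wrist camera alone. The top and wrist cameras differed by about 2–3 mm on where the pans are, which is small next to the 12 mm or so of clearance.

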